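# Blank off the spare port, then free a cap of unknown thread hand

### The arm

A 6-joint arm with a two-finger parallel gripper is mounted at the origin on a cart in front of the work surface, level with it; the furniture and walls round the work are solid. World frame = base frame: x ahead of the robot, y to its left, z up, the work surface at z = 0. Lengths are in m, angles in rad, forces in N, time in s.
With the tool pointing down it reaches from about 0.35 to 0.975 m from the base axis. Payload 7.1 kg.
Tool frame: the origin (TCP) lies midway between the tips of the shut fingers; the grasp point (between the pads) lies 19 mm behind it; z points along the fingers, y is the line along which they close (so a half turn about z gives the same grasp; the last joint's range is limited). The gripper opens to 88 mm and grips with 3 to 60 N. Pads are 20 mm wide; open, the fingers measure 115 mm over their backs; the gripper's body (75 mm by 178 mm) begins 61 mm behind the grasp point.
Start: joints at [1.293, 0.423, 1.63, -0, 1.089, -0.019], TCP at [0.16, 0.604, 0.223] pointing down, gripper open.
Joint ranges: [-3, 3], [-0.9, 2.11], [0.09, 2.58], [-1.31, 4.45], [0.11, 2.69], [-2.54, 2.54]. Speed limits (rad/s): [2.39, 2.39, 3.01, 3.14, 3.14, 3.14].

### API

Orientations are given as a unit quaternion [w, x, y, z].
In Python, from station import move_pose, movel, movej, command_gripper, wait, inverse_kinematics, read_camera, camera_info, MotionError, job_done, get_time, get_joint_pos, get_qvel, get_effort, get_tcp_pos, get_ee_rot, get_ft_force, get_ft_torque, get_grip_width, get_finger_force gives the robot as it stands. Calls block until the motion is done:
- move_pose(position, orientation): joint-space move of the TCP to a pose.
- movel(position, frame=None, v=0.15, until_force=None): straight line of the TCP; frame=None keeps the orientation; v is the mean speed in m/s. With until_force (N) it stops when the force on the tool has changed by that much, and returns True; else False.
- movej(angles): joint-space move.
- command_gripper(opening): opening from 0.0 (shut) to 1.0 (fully open); the grip force is fixed at half the most; returns when the fingers have stopped.
- wait(seconds).
- inverse_kinematics(position, orientation): joint angles nearest the present ones, or None.
- read_camera(name): name is "side" or "top" or "wrist"; returns the picture (420x560x3 uint8, red, green, blue); there is no depth.
- camera_info(name): a dict with "intrinsics" (3x3 intrinsics, pixels), "dist" ([k1, k2, p1, p2, k3] as OpenCV has them; the pictures are not rectified), "T" (4x4, takes a point from camera to world coordinates); the wrist camera has in their place "tool_from_camera" (4x4, takes a point from camera to tool coordinates, whose origin is the TCP and whose axes are the flange's). Camera axes: x right, y up, looking along -z (the intrinsics and any distortion apply to the point x, -y, -z); pixel columns grow to the right and rows downward; lengths in m; the calibration is good to about 2 mm. A picture is of the moment at which its call begins: read the wrist's pose just before it. camera_info takes no time and is no camera call.
A pose or a line that the arm cannot do raises MotionError and nothing moves.
- job_done(): hands the job in; it is judged then, once.
Readings, each from a call of its own:
- get_time(): time.
- get_joint_pos(): joint angles.
- get_qvel(): joint speeds.
- get_effort(): joint torques, N m.
- get_tcp_pos(): TCP position.
- get_ee_rot(): TCP orientation.
- get_ft_force(): force on the tool from outside, world axes, zero at the start.
- get_ft_torque(): the same for the moment, N m.
- get_grip_width(): opening from 0.0 (shut) to 1.0 (fully open).
- get_finger_force(): force on a finger pad.
Only numpy, scipy, OpenCV 4.12 (cv2) and the standard library are available. Lean on these libraries where they do the work, as an engineer would, in place of code of your own. Each camera call takes 0.05 s, during which the arm holds its last target. There are 200 camera calls.

### The job

First blank off the manifold's open port: set the round steel blank (not the square one) into the round recess, fully home and flat, and let it go. Then free the brass cap with a round knob on the other port, which may be left- or right-hand: try turning it one way; if it soon stops dead turn it the other way about a quarter turn until it is free, and lift it straight off. Finish while still holding the cap in the gripper, upright and about 10 cm above its port; do not put it down.

Things in the scene. Friction and masses are not known exactly. Their poses are not given: they have to be found in the camera images.
- manifold: Aluminium block 84 x 220 x 36 mm (x, y, z) bolted to the worktop, with a short brass and copper pipe union sticking out 34 mm at each end. Origin: centre of its underside; x across, y along its length, z up. The round recess lies 66 mm from the middle towards -y, the capped port 66 mm towards +y. It stands in various places and is turned up to 0.45 rad either way.
- recess (a point): Centre of the mouth of the open round recess in the block's top, 36 mm above the worktop. The recess is 44 mm across and 8 mm deep with a flat floor. Axes as the block's.
- cap_port (a point): Centre of the capped port on the block's top, 36 mm above the worktop; the cap's rim rests here. Hidden inside: one way (differs by start) the cap stops dead after 0.2 to 0.4 rad (force it no further: fingers slip); the other way it turns on with little friction, is free of its hooks once its x is 1.1 rad from the block's x, and stops at about 1.8. In between (say after 1.4 rad) it lifts straight off; the inside is 22 mm tall.
- round_blank: Loose steel disc 40 mm across and 8 mm thick with a round upright stem 16 mm across on its centre, which reaches 40 mm above the disc's underside; 60 to 130 g. Origin: centre of the underside, z up. It lies flat on the worktop with the stem up. Fully home, its underside is 8 mm below point recess and its top is flush with the block.
- square_blank: Bystander: loose square steel plate 40 x 40 x 8 mm with the same stem. Does not fit the recess. It and the round blank change places from start to start.
- knob_cap: Loose brass cap, 150 g: ribbed round skirt 57 mm across, 27 mm high, topped by a round knob 34 mm across, from 27 to 57 mm above the rim, to grip it by. Origin: centre of its lower rim, z up. At the start its x is within 0.1 rad of the block's x and two inner lugs hook under the port, so it cannot be lifted (4 mm play) before it is turned.
There are look-alikes about, which are no part of the job. Leave any pink look-alike of the round_blank alone.

How it is judged:
On the way, in this order (a step that is already met when the one before it is completed fails the run):
1. the round blank is fully home in the recess and let go (horizontal distance between round_blank and recess below 0.005 m and z of round_blank in the frame of recess below -0.006 m and angle between round_blank's own z axis and vertical below 0.1 rad and contact force between round_blank and the fingers below 0.1 N), for 0.2 s.
2. the cap is off its port and held in the gripper (z of knob_cap in the frame of cap_port above 0.06 m and horizontal distance between knob_cap and cap_port below 0.08 m and angle between knob_cap's own z axis and vertical below 0.35 rad and contact force between knob_cap and the fingers above 1 N and contact force between knob_cap and manifold below 0.1 N), for 0.2 s.
At the end, for the whole second after the job is handed in: The round blank lies home in the recess (within 5 mm of centre, at least 6 mm deep, level). The gripper holds the knob cap off its port, its rim at least 60 mm above the block's top, within 80 mm sideways of its port and within 0.35 rad of upright, and the cap does not touch the manifold (all of step 2 and horizontal distance between round_blank and recess below 0.005 m and z of round_blank in the frame of recess below -0.006 m and angle between round_blank's own z axis and vertical below 0.1 rad); the arm keeps its last pose, push and grip.
It also fails if it takes over 72 s, if anything falls off the work surface, if the arm or the gripper's body presses on something with over 40 N, if the wrist force passes 120 N, or if a joint passes its speed limit or range.

## Working session

There is one attempt and no reset: what is moved stays moved. The work goes in short steps, each a Python script; the robot and the scene stay as the last script left them, time stands still between calls to the robot, and variables do not carry over. Pictures are saved under pics/ and viewed, at most 10 in all, crops included, and the job is handed in when it is done.

```bash
mkdir -p pics; ls
python3 - <<'E'
from station import *
import cv2, numpy as np
for n in ["top","side"]:
    im=read_camera(n); cv2.imwrite(f"pics/{n}0.png",cv2.cvtColor(im,cv2.COLOR_RGB2BGR))
    i=camera_info(n); print(n,i["intrinsics"],i["dist"],np.round(i["T"],3))
print(camera_info("wrist"),get_time(),get_ee_rot())
E
```

```text
pics
top [[534.32697882   0.         270.63503596]
 [  0.         534.32697882 210.58685771]
 [  0.           0.           1.        ]] [-0.18283758  0.          0.          0.          0.        ] [[-0.028  0.984 -0.175  0.314]
 [-0.999 -0.034 -0.035 -0.153]
 [-0.041  0.174  0.984  0.927]
 [ 0.     0.     0.     1.   ]]
side [[435.83963412   0.         282.18275321]
 [  0.         435.83963412 208.6869524 ]
 [  0.           0.           1.        ]] [0.01386499 0.         0.         0.         0.        ] [[ 0.226  0.825 -0.517  0.049]
 [-0.974  0.193 -0.118 -0.224]
 [ 0.002  0.531  0.847  0.785]
 [ 0.     0.     0.     1.   ]]
{'intrinsics': array([[296.20353974,   0.        , 271.07234536],
       [  0.        , 296.20353974, 206.56010395],
       [  0.        ,   0.        ,   1.        ]]), 'dist': array([-0.00777529,  0.        ,  0.        ,  0.        ,  0.        ]), 'tool_from_camera': array([[ 1.33432844e-04,  9.70252355e-01,  2.42095745e-01,
         6.50709118e-02],
       [ 9.99999041e-01, -4.63128674e-04,  1.30493401e-03,
        -1.02209023e-03],
       [ 1.37823677e-03,  2.42095338e-01, -9.70251487e-01,
        -1.60788821e-01],
       [ 0.00000000e+00,  0.00000000e+00,  0.00000000e+00,
         1.00000000e+00]])} 0.1 [-1.02244280e-04  1.29034174e-01  9.91639920e-01 -6.63146348e-04]
```

View pics/top0.png

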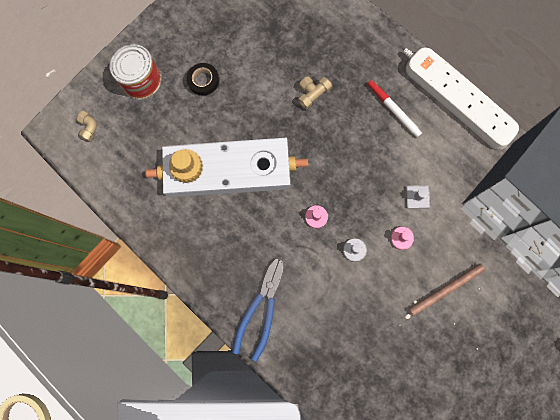

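View pics/side0.png

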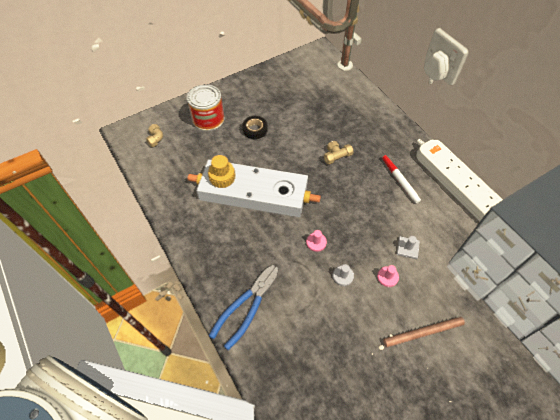

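Top view: manifold centre about (226,165), with the recess at (263,163) and the brass cap at (184,163). There are four blank candidates: grey round (355,250), grey square plate (418,197), pink (317,216) and pink (402,238). The grey round one fits, because it is steel and its disc is round. I'll confirm that with a crop.

```bash
cat > h.py <<'E'
from station import *
import cv2, numpy as np
from scipy.spatial.transform import Rotation as R
def rot():
    q=get_ee_rot(); return R.from_quat([q[1],q[2],q[3],q[0]]).as_matrix()
def camT(n):
    i=camera_info(n)
    if n!="wrist": return i,np.array(i["T"])
    T=np.eye(4); T[:3,:3]=rot(); T[:3,3]=get_tcp_pos()
    return i,T@np.array(i["tool_from_camera"])
def shot(n,f=None):
    i,T=camT(n); im=read_camera(n)
    bgr=cv2.cvtColor(im,cv2.COLOR_RGB2BGR)
    if f: cv2.imwrite(f,bgr)
    return bgr,i,T
def cast(px,z,i,T):
    p=cv2.undistortPoints(np.array(px,float).reshape(-1,1,2),i["intrinsics"],i["dist"]).reshape(-1,2)
    d=np.c_[p[:,0],-p[:,1],-np.ones(len(p))]@T[:3,:3].T
    o=T[:3,3]; return o+d*((z-o[2])/d[:,2])[:,None]
def down(yaw):
    """tool z down; tool y (closing line) at world angle yaw"""
    y=np.array([np.cos(yaw),np.sin(yaw),0]); z=np.array([0,0,-1.]); x=np.cross(y,z)
    q=R.from_matrix(np.c_[x,y,z]).as_quat(); return [q[3],q[0],q[1],q[2]]
E
python3 - <<'E'
from h import *
bgr,i,T=shot("top")
cr=cv2.resize(bgr[175:275,290:450],None,fx=4,fy=4,interpolation=cv2.INTER_CUBIC);cv2.imwrite("pics/crop1.png",cr)
hsv=cv2.cvtColor(bgr,cv2.COLOR_BGR2HSV)
m=((hsv[...,1]<45)&(hsv[...,2]>150)).astype(np.uint8)
m=cv2.morphologyEx(m,cv2.MORPH_OPEN,np.ones((3,3)))
for c in cv2.findContours(m,0,2)[0]:
    a=cv2.contourArea(c); x,y,w,h=cv2.boundingRect(c)
    if a>100 and 130<y<280: 
        print(a,(x,y,w,h))
        if a>3000:
            P=cast(c.reshape(-1,2),.036,i,T)[:,:2]; print("block",cv2.minAreaRect(P.astype(np.float32)))
for s,e in [("blank",(355,250)),]:
    print(s,cast([e],.008,i,T))
print("recess",cast([(263,163)],.036,i,T),"cap top",cast([(182,159)],.057,i,T))
E
```

```text
165.5 (546, 277, 14, 19)
373.5 (261, 259, 22, 39)
274.5 (345, 239, 22, 22)
1654.0 (503, 221, 57, 52)
143.5 (437, 196, 19, 18)
2055.0 (462, 180, 77, 59)
522.5 (407, 177, 39, 31)
182.5 (410, 148, 19, 27)
4710.0 (162, 138, 128, 56)
block ((0.5556148886680603, -0.04375023394823074), (0.085771344602108, 0.22025857865810394), 1.8158973455429077)
blank [[ 0.40322161 -0.26352981  0.008     ]]
recess [[ 0.55601887 -0.11013647  0.036     ]] cap top [[0.5631365  0.02707455 0.057     ]]
```

View pics/crop1.png

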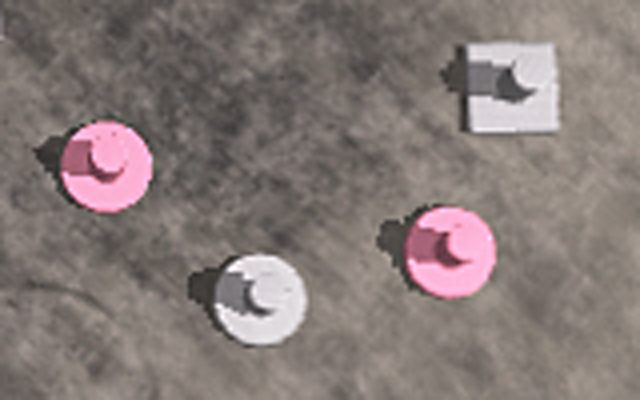

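The crop shows a round grey disc at top-image (355,250). The square plate is at (418,196), and the pink look-alikes stay untouched. Next come close wrist looks over the manifold and the blank.

Run:
```python
from h import *
move_pose([.555,-.044,.20],down(0.03)); wait(.2)
b1,i,T=shot("wrist","pics/w1.png"); np.savez("w1.npz",T=T)
move_pose([.403,-.2635,.13],down(0.0)); wait(.2)
b2,i,T=shot("wrist","pics/w2.png"); np.savez("w2.npz",T=T)
cv2.imwrite("pics/w12.png",cv2.resize(np.hstack([b1,b2]),(800,300)))
print(get_time(),get_joint_pos())
```

```text
4.4 [-6.01914334e-01  3.57106585e-01  2.00750284e+00  1.12916264e-04
  7.76368267e-01 -6.03576060e-01]
```

View pics/w12.png

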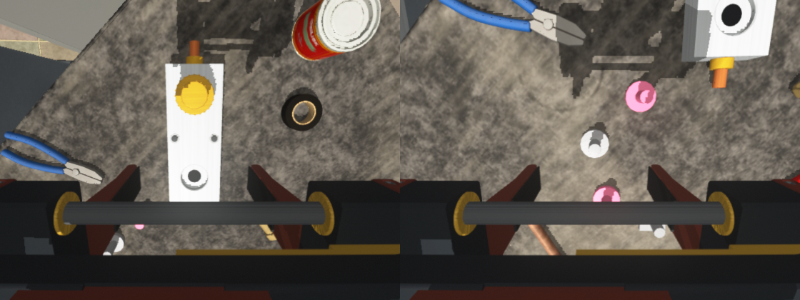

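Left: the cap is at full-res (272,130) and the recess at (272,247). Right: the round blank is at (272,200), right where the projection of the TCP falls. I'll fit these precisely.

Run:
```python
from h import *
i=camera_info("wrist")
b1=cv2.imread("pics/w1.png");b2=cv2.imread("pics/w2.png")
T1=np.load("w1.npz")["T"];T2=np.load("w2.npz")["T"]
def msk(b,f): 
    h=cv2.cvtColor(b,cv2.COLOR_BGR2HSV); return f(h).astype(np.uint8)
# blank
m=msk(b2,lambda h:(h[...,1]<40)&(h[...,2]>140)); 
for c in cv2.findContours(m[150:250,220:320],0,2)[0]:
    if cv2.contourArea(c)>200:
        c=c+[220,150]; P=cast(c.reshape(-1,2),.008,i,T2)[:,:2].astype(np.float32); print("blank",cv2.minEnclosingCircle(P),cv2.fitEllipse(P),P.min(0),P.max(0))
# block
m=msk(b1,lambda h:(h[...,1]<40)&(h[...,2]>170)); m[275:]=0
c=max(cv2.findContours(m[:, 220:330],0,2)[0],key=cv2.contourArea)+[220,0]
x,y,w,h=cv2.boundingRect(c); print("bb",x,y,w,h)
for side in (0,1):
    px=[]
    for r in range(y+10,y+h-10,3):
        xs=np.where(m[r,220:330])[0]+220
        px.append((xs.min()-.5 if side==0 else xs.max()+.5,r))
    P=cast(px,.036,i,T1)[:,:2].astype(np.float32); print("edge",cv2.fitLine(P,cv2.DIST_HUBER,0,.01,.01).ravel())
# cap
m=msk(b1,lambda h:(h[...,0]>12)&(h[...,0]<32)&(h[...,1]>130)&(h[...,2]>90)); m=cv2.morphologyEx(m,cv2.MORPH_OPEN,np.ones((5,5)))
c=max(cv2.findContours(m[80:180,220:330],0,2)[0],key=cv2.contourArea)+[220,80]
print("cap",cv2.minEnclosingCircle(c)); (u,v),r=cv2.minEnclosingCircle(c); print(cast([(u,v)],.063,i,T1), cast([(u,v)],.055,i,T1))
A=cv2.resize(b1[90:290,202:342],None,fx=3,fy=3,interpolation=cv2.INTER_CUBIC);B=cv2.resize(b2[150:250,222:322],(380,380),interpolation=cv2.INTER_CUBIC)
B=cv2.copyMakeBorder(B,0,600-380,0,0,cv2.BORDER_CONSTANT)
cv2.imwrite("pics/c2.png",np.hstack([A,B])[:, :800])
```

```text
blank ((0.4052181541919708, -0.26559317111968994), 0.02116301842033863) ((0.40487614274024963, -0.26567816734313965), (0.036774054169654846, 0.04000017046928406), 70.25971984863281) [ 0.38464454 -0.28431386] [ 0.42583096 -0.24502327]
bb 231 89 82 186
edge [ 0.02934805 -0.99956924  0.51269233 -0.01483264]
edge [ 0.03153941 -0.9995025   0.59792596 -0.03267022]
cap ((271.5, 132.0), 28.04024887084961)
[[0.5537287  0.02128553 0.063     ]] [[0.5537423  0.02129693 0.055     ]]
```

View pics/c2.png

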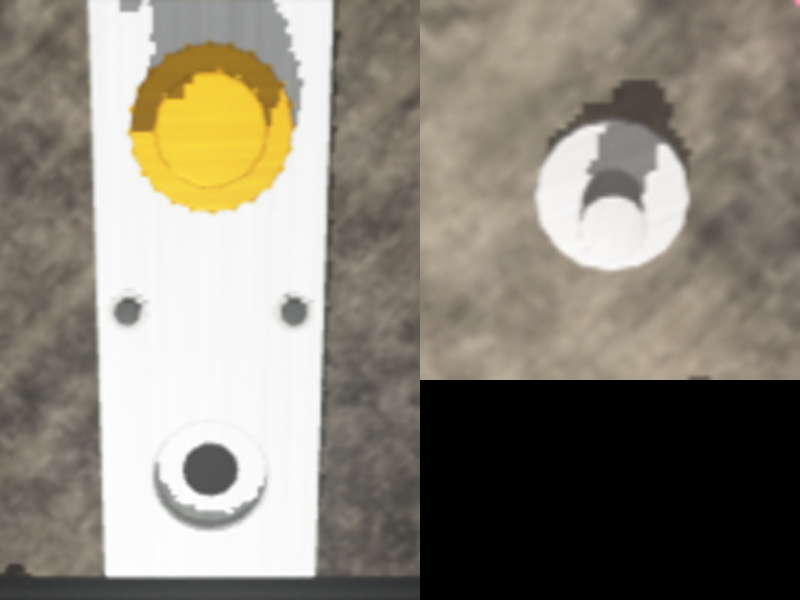

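Crop: recess circle centred at about full-res (272,248), cap at (271.5,132), round blank disc at (272.5,201). I'll grasp the blank with two squeezes at 90° so it centres in the hand, then bring it over the recess.

Run:
```python
from h import *
i=camera_info("wrist");T1=np.load("w1.npz")["T"]
r=cast([(272,248)],.036,i,T1)[0]; rh=cast([(272,246)],.028,i,T1)[0]; print("recess",r,rh)
bx,by=.4052,-.265
command_gripper(.5)
move_pose([bx,by,.06],down(-np.pi/2)); movel([bx,by,.012],v=.08); command_gripper(0); print(get_grip_width())
command_gripper(.5); movel([bx,by,.06],v=.15); move_pose([bx,by,.06],down(0)); movel([bx,by,.012],v=.08); command_gripper(0)
print(get_grip_width(),get_finger_force(),get_tcp_pos())
movel([bx,by,.11]); print(get_finger_force(), get_grip_width())
move_pose([.5575,-.1098,.11],down(0)); wait(.2)
b,_,_=shot("wrist"); t,ti,tT=shot("top");s,_,_=shot("side")
f=lambda a:cv2.resize(a,None,fx=3,fy=3)
cv2.imwrite("pics/p3.png",np.hstack([cv2.resize(b[150:330,170:370],(400,360)),cv2.resize(s[100:280,200:400],(400,360))]))
print(get_time())
```

```text
recess [ 0.55849039 -0.1104119   0.036     ] [ 0.55853883 -0.11108545  0.028     ]
0.17556103090206768
0.17343360206535535 30.000780522823334 [ 0.40536045 -0.26509493  0.01224846]
29.999828338623047 0.17549941780584985
13.7667
```

View pics/p3.png

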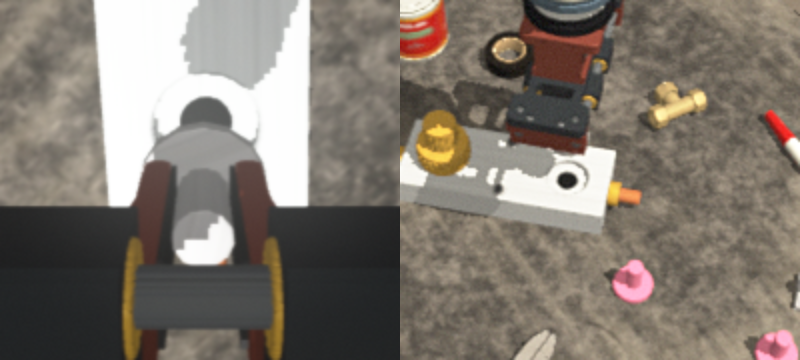

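The blank is held level. The recess edges show at crop x 152–259 with its top at y 73, so its centre is about full-res (272.7,213). I'll refine with that, then insert under force guard.

Run:
```python
from h import *
i,T=camT("wrist")
L,Rr,tp=cast([(246,211),(299.5,211),(272.5,186.5)],.036,i,T); print("rec",L,Rr,tp, (L+Rr)/2, tp[1]-.022)
r=np.array([.558,-.1102])
movel([*r,.062],v=.1)
hit=movel([*r,.041],v=.03,until_force=6); p=get_tcp_pos(); print(hit,p,get_ft_force())
k=0
while p[2]>.0435 and k<14:
    a=k*2.4; d=.0006*np.sqrt(k+1)*1.0
    q=r+d*np.array([np.cos(a),np.sin(a)])
    movel([*q,p[2]+.001],v=.03); movel([*q,.041],v=.03,until_force=5); p=get_tcp_pos(); k+=1; print(k,p)
print(get_tcp_pos(),get_ft_force(),get_ft_torque(),get_time())
```

```text
rec [ 0.53682141 -0.10882091  0.036     ] [ 0.58073203 -0.10888135  0.036     ] [ 0.55857246 -0.08846749  0.036     ] [ 0.55877672 -0.10885113  0.036     ] -0.11046748573974585
False [ 0.55807642 -0.11021529  0.0410082 ] [ 0.57869654 -0.27257574 -1.17777655]
[ 0.55807642 -0.11021529  0.0410082 ] [ 0.57869654 -0.27257574 -1.17777655] [-0.11967873  0.10491217 -0.01119241] 15.25
```

Run:
```python
from h import *
p=get_tcp_pos()
movel([p[0],p[1],.0385],v=.02,until_force=6); print(get_tcp_pos(),get_ft_force())
command_gripper(.45); wait(.4); print(get_finger_force())
movel([p[0],p[1],.14])
command_gripper(.8)
b,i,T=shot("wrist","pics/w4.png"); np.savez("w4.npz",T=T)
move_pose([.5538,.0213,.20],down(0.03)); wait(.15)
c,i,T=shot("wrist","pics/w5.png"); np.savez("w5.npz",T=T)
cv2.imwrite("pics/p4.png",np.hstack([cv2.resize(b[90:270,170:370],(400,360)),cv2.resize(c[120:300,170:370],(400,360))]))
h=cv2.cvtColor(c,cv2.COLOR_BGR2HSV)
m=((h[...,0]>12)&(h[...,0]<32)&(h[...,1]>130)&(h[...,2]>90)).astype(np.uint8); m=cv2.morphologyEx(m,cv2.MORPH_OPEN,np.ones((5,5)))
k=max(cv2.findContours(m[130:270,200:340],0,2)[0],key=cv2.contourArea)+[200,130]
e=cv2.minEnclosingCircle(k);print(e,cast([e[0]],.06,i,T),get_time())
```

```text
[ 0.55842494 -0.1103201   0.03975036] [-0.93177457 -1.05090206  4.47615256]
0.0
((271.8688049316406, 193.63002014160156), 26.353267669677734) [[0.55414245 0.02295001 0.06      ]] 18.8167
```

View pics/p4.png

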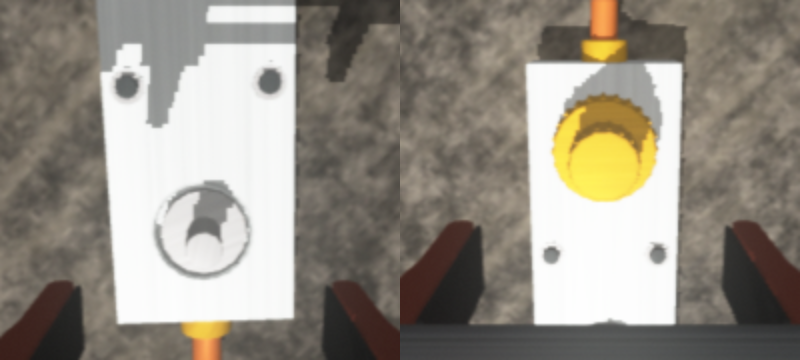

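The blank sits home with an even gap ring, at crop (203,231), and the cap is in place. Now I'll grip the knob and try one direction.

Run:
```python
from h import *
cx,cy=.5543,.0217
move_pose([cx,cy,.11],down(0.03)); 
print(movel([cx,cy,.067],v=.08,until_force=8))
command_gripper(0); print(get_grip_width(),get_finger_force(),get_tcp_pos(),get_ft_force())
q0=np.array(get_joint_pos()); t0=get_ft_torque()[2]; print(q0,t0)
np.save("q0.npy",q0)
for k in range(1,13):
    q=q0.copy(); q[5]+=.04*k; movej(q); t=get_ft_torque()[2]-t0
    print(k*.04,round(t,3),round(get_time(),2))
    if abs(t)>.2: break
```

```text
False
0.3768746142735323 29.996559619903564 [0.55437256 0.02168097 0.06714744] [ 0.20215733 -0.59650421  1.84313971]
[ 1.76582234e-02  5.48769904e-01  1.87425438e+00 -5.46405073e-05
  7.18377289e-01 -1.23225983e-02] -0.025756659052147423
0.04 0.05 20.87
0.08 0.048 21.12
0.12 -0.011 21.37
0.16 0.075 21.62
0.2 0.036 21.87
0.24 0.038 22.12
0.28 0.052 22.37
0.32 0.043 22.62
0.36 0.059 22.87
0.4 -0.012 23.12
0.44 0.028 23.37
0.48 0.042 23.62
```

No dead stop past 0.45 rad, so this looks like the free direction. I'll carry on to 1.4 rad while watching the torque, then lift gently with a force guard.

Run:
```python
from h import *
q0=np.load("q0.npy"); t0=-.0258
for a in np.arange(.6,1.41,.1):
    q=q0.copy(); q[5]+=a; movej(q); t=get_ft_torque()[2]-t0
    print(round(a,2),round(t,3))
    if abs(t)>.25: break
print(get_tcp_pos(),get_ft_force(),get_time())
p=np.array(get_tcp_pos()); f0=get_ft_force()[2]
h=movel([p[0],p[1],p[2]+.012],v=.03,until_force=8)
print(h,get_tcp_pos(),get_ft_force()-np.array([0,0,f0]),get_grip_width(),get_finger_force())
```

```text
0.6 -0.016
0.7 0.031
0.8 0.034
0.9 -0.045
1.0 -0.004
1.1 0.007
1.2 -0.035
1.3 0.054
1.4 0.032
[0.55433758 0.02174491 0.06716775] [-0.2317554  -0.54161284  1.95936131] 25.8667
False [0.55427334 0.02172055 0.07931477] [ 0.24806759 -0.3115019  -3.81309702] 0.3801571099388757 29.994118809700012
```

It lifted 12 mm, well past the 4 mm play, so the cap is free. I'll raise it to 10 cm and check.

Run:
```python
from h import *
p=get_tcp_pos()
print(movel([p[0],p[1],.167],v=.06,until_force=15)); wait(.4)
print(get_tcp_pos(),get_ft_force(),get_grip_width(),get_finger_force(),get_time())
t,_,_=shot("top");s,_,_=shot("side");w,_,_=shot("wrist")
cv2.imwrite("pics/p5.png",np.hstack([cv2.resize(s[90:250,170:350],(400,360)),cv2.resize(w[100:300,160:380],(400,360))]))
```

```text
False
[0.55424805 0.02173532 0.16692777] [ 1.01154065  0.16262549 -1.39888643] 0.38059362769435195 29.99414563179016 28.4333
```

View pics/p5.png

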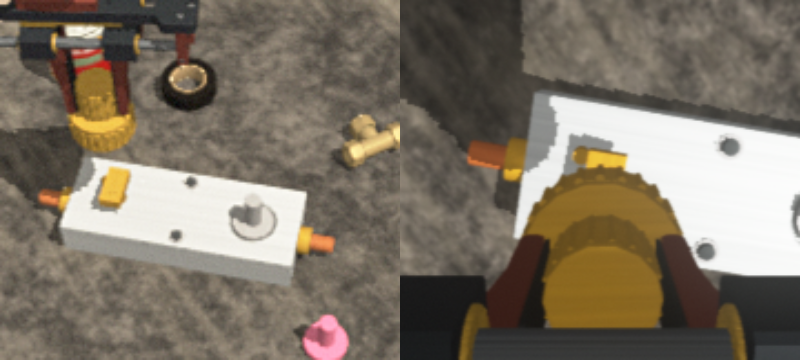

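The side view shows the cap upright in the gripper above its exposed port. The round blank is seated at crop (253,220).

```bash
python3 -c "
from station import *
print(job_done())"
```

```text
the job is handed in; nothing more can be done
None
```

Job handed in, verdict not shown: the round blank is home in the recess and let go, and the cap turned free the first way I tried and is held upright about 10 cm above its port.

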